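Slide a reed nest can along the fence into its insect-hotel bay

TASK

Roll the lying tin can of reeds gently up against the wooden fence, then push it by its reed end, base first, straight along the fence into the empty bay of the insect hotel until its base sits fully home against the back board, and leave it there. The can is too fat to grip and stays lying on the bench the whole time; the reeds splinter, so never press on the can with more than 40 N, and leave the things standing around undisturbed.

Things in the scene. Friction and masses are not known exactly. Their poses are not given: they have to be found in the camera images.
- can: Tin can packed with reeds, lying on its side: diameter 99 mm, length 119 mm, 0.3 to 0.6 kg. Origin at its centre, 49.5 mm above the bench. Its x axis is the can's axis, from the reed end to the closed base. It rolls sideways at a touch and slides end-on with 1 to 5 N. Starts 11 to 56 mm off the fence, up to 0.2 rad askew, outside the bay. Its roll about x is arbitrary.
- can_mouth (a point): Centre of the can's reed end: a flat round face of reed ends, 99 mm across, 59.5 mm from the can's origin towards its -x. Push here. The reeds splinter above 40 N. Contacts are hard: a bump at 40 mm/s already peaks near 30 N, so close up at 20 mm/s or less and stop at 5 to 8 N.
- hotel: Fixed wooden insect-hotel row with its guide fence. Origin at bench level on the fence face at the bay's mouth. x: along the fence into the bay (the way to push); y: from the fence face to the open side, where the robot is; z up. The fence is 18 mm thick, 70 mm high, face at y = 0, from x = -270 to 160 mm. Fixed can in the next bay behind the fence: 99 mm high, x from -20 to 100 mm.
- cheek_end (a point): Upper inner corner of the bay's cheek board at its mouth: 60 mm above the bench, at hotel x = 0, y = 104 mm. The square-edged cheek, 18 mm thick, runs parallel to the fence from here to x = 160 mm. The bay between fence and cheek is 104 mm wide (5 mm to spare for the can), open on top, its floor is the bench.
- standing_can: Bystander: tin can of reeds standing upright, diameter 99 mm, 185 mm tall with the reeds, origin at its underside; loose.
- screw_bin: Bystander: open red bin of screws, 90 x 130 x 50 mm, origin at its underside; loose.
- offcut: Bystander: wooden offcut, 75 x 130 x 30 mm, origin at its underside; loose.
- bay_end (a point): Point on the fence face 60 mm above the bench at hotel x = 160 mm, the far end of the bay. A rigid back board 16 mm thick, 55 mm high, crosses the bay before it; its face was set by hand somewhere between hotel x = 65 and 110 mm and is not measured: find it by touch. When home, the can's reed end stands 9 to 54 mm out of the bay's mouth.
Not all that is in view belongs to the job. Leave any green, purple or turquoise look-alike of the can alone.

How it is judged:
By the outcome, as a careful person would: the job done as asked, in the order asked, and still so for the second after the job is handed in, with the robot touching nothing.
It also fails if it takes over 67 s, if anything falls off the work surface, if the arm or the gripper's body presses on something with over 40 N, if the wrist force passes 120 N, or if a joint passes its speed limit or range.

ROBOT

A 7-joint arm with a two-finger parallel gripper is mounted at the origin on the work surface. World frame = base frame: x ahead of the robot, y to its left, z up, the work surface at z = 0. Lengths are in m, angles in rad, forces in N, time in s.
With the tool pointing down it reaches from about 0.4 to 0.85 m from the base axis. Payload 6.9 kg.
Tool frame: the origin (TCP) lies between the finger pads; the fingertips stand 25 mm ahead of it and the grasp point (between the pads) lies 6 mm ahead of it; z points along the fingers, y is the line along which they close (so a half turn about z gives the same grasp; the last joint's range is limited). The gripper opens to 85 mm and grips with 20 to 120 N. Pads are 22 mm wide; open, the fingers measure 114 mm over their backs; the gripper's body (76 mm by 85 mm) begins 54 mm behind the grasp point. The pads swing forward as they close: fully open they stand 13 mm farther back than shut.
Start: joints at [-1.149, 0.507, -0.238, 1.5, 0.126, 1.149, -0.155], TCP at [0.195, 0.594, 0.256] pointing down, gripper open.
Joint ranges: [-3.08, 3.08], [-0.24, 2.05], [-1.43, 1.35], [0, 2.5], [-1.52, 4.66], [0.17, 1.96], [-2.89, 2.89]. Speed limits (rad/s): [2.39, 2.39, 3.14, 3.14, 3.14, 3.14, 3.14].

INTERFACE

Orientations are given as [roll, pitch, yaw] about the fixed x, y, z axes, in that order (R = Rz(yaw) Ry(pitch) Rx(roll)).
In Python, from bench import bot gives the robot as it stands.
- The arm moves only by the tool carry_out, never from a script. Its argument "moves" is a list of rows, each an object of numbers: "jaw": the closure, from 0 (fully open) to 1 (shut); "dx", "dy", "dz": the shift along the tool's x, y, z in cm; "roll": the turn about the tool's z in degrees. A call has 1 to 8 rows; each row is the pose to reach, as a shift and turn from the pose commanded when the call began, along the tool's axes at that moment; what a row does not reach only later rows make up. A row lasts 1/8 s, in which the tool goes at most 62.5 mm and 10.7 degrees, less where a joint would pass 70% of its speed; a pose out of reach is approached as far as the arm can. A call with a gripper value outside its range is refused whole. The fingers move at their own pace and stop on an object; the grip force is fixed at half the most. Time passes only in rows, so rows that repeat a pose let the fingers close. It gives the time, the measured TCP pose, the force, the opening and the grip force at its end, in the units of the state.
- bot.sense(): the state, without advancing time (a new reading comes with each control period).
- bot.read_camera(name): name is "scene" or "top" or "wrist"; returns (picture, depth): 420x560x3 uint8, red, green, blue; 420x560 float32, m along the optical axis (not along the pixel's ray), 0 where there is no reading.
- bot.camera_params(name): a dict with "vertical_fov" (degrees; the focal length in pixels is half the picture's height over the tangent of half this angle, whatever the lens; pixels are square), "cx", "cy" (the principal point, pixels), "k1" (the pictures are not rectified: a ray, as slopes to the right and down, at radius r is drawn at 1 + k1 r^2 times it, then the intrinsics apply), "R" (3x3) and "t" (3): a world point X has camera coordinates R X + t. Camera axes: x right, y down, z forward; pixel columns grow to the right and rows downward; lengths in m; the calibration is good to about 2 mm. A picture is of the moment at which its call begins: read the wrist's pose just before it. camera_params takes no time and is no camera call; for the wrist camera it gives the pose at the moment of the call.
- bot.finish_job(): hands the job in; it is judged then, once.
Trained networks look in the newest picture that a camera, given by its name, has taken for a name from the list of things; names that differ only in an ending like _2 or _b are one class to them, and where a whole thing is asked for, a point or a joint stands for the part that bears it (a point fixed in the world has none). Each returns a list of dicts, best first, with "score" (0 to 1); they miss things now and then, are a little off and sometimes report something else, mostly with a low value. They report only what shows in the picture. A call takes as long as a camera call. They do not tell look-alikes from the thing itself.
- bot.boxes_of(camera, name): "box" ([left, top, right, bottom] in pixels, round what is visible of it).
The state is a dict: "clock": time; "joint_positions": joint angles; "joint_vel": joint speeds; "joint_efforts": joint torques, N m; "tcp_pos": TCP position; "ee_rot": TCP orientation; "force": force on the tool from outside, world axes, zero at the start; "moment": the same for the moment, N m; "finger_gap": opening from 0.0 (shut) to 1.0 (fully open); "grip_force": force on a finger pad.
Only numpy, scipy, OpenCV 4.12 (cv2) and the standard library are available. Lean on these libraries where they do the work, as an engineer would, in place of code of your own. Each camera call takes 0.05 s, during which the arm holds its last target. There are 200 camera calls.

## Working session

There is one attempt and no reset: what is moved stays moved. The work goes in short steps, Python scripts to look and compute and a tool call to move; the robot and the scene stay as the last step left them, time stands still between calls to the robot, and variables do not carry over. Pictures are saved under pics/ and viewed, at most 10 in all, crops included, and the job is handed in when it is done.

Besides the shell and the picture viewer there is one more tool, called after "Emit:" as name(argument=value, ...), one argument or row to a line, values as JSON. carry_out: Moves the arm, as the interface text tells. Its arguments: {"type":"object","properties":{"moves":{"type":"array","items":{"type":"object","properties":{"jaw":{"type":"number"},"dx":{"type":"number"},"dy":{"type":"number"},"dz":{"type":"number"},"roll":{"type":"number"}}}}},"required":["moves"]}

```bash
mkdir -p pics
cat > h.py <<'E'
import numpy as np, cv2
from bench import bot
def shot(c,name=None):
    P=bot.camera_params(c); im,d=bot.read_camera(c)
    if name: cv2.imwrite(f'pics/{name}.png',im[:,:,::-1])
    return P,im,d
def slopes(P,uv,H=420):
    f=H/2/np.tan(np.radians(P['vertical_fov'])/2)
    uv=np.atleast_2d(np.array(uv,float)); q=(uv-[P['cx'],P['cy']])/f; s=q.copy()
    for _ in range(30): s=q/(1+P['k1']*(s**2).sum(1,keepdims=True))
    return s
def cloud(P,d):
    v,u=np.mgrid[0:d.shape[0],0:d.shape[1]]
    s=slopes(P,np.c_[u.ravel(),v.ravel()])
    X=np.c_[s,np.ones(len(s))]*d.reshape(-1,1)
    return ((X-P['t'])@np.array(P['R'])).reshape(*d.shape,3)
def onz(P,uv,z):
    s=slopes(P,uv); R=np.array(P['R']); C=-R.T@P['t']; r=np.c_[s,np.ones(len(s))]@R
    return C+r*((z-C[2])/r[:,2])[:,None]
def proj(P,X):
    X=np.atleast_2d(X)@np.array(P['R']).T+P['t']; s=X[:,:2]/X[:,2:]
    s=s*(1+P['k1']*(s**2).sum(1,keepdims=True)); f=210/np.tan(np.radians(P['vertical_fov'])/2)
    return s*f+[P['cx'],P['cy']]
E
python3 - <<'E'
from h import *
S=bot.sense(); print({k:np.round(v,3) for k,v in S.items()})
ims=[]
for c in ['scene','top','wrist']:
    P,im,d=shot(c,c); print(c,np.round(-np.array(P['R']).T@P['t'],3))
    if c!='wrist':
      for n in ['can','can_mouth','hotel','cheek_end','standing_can','screw_bin','offcut','bay_end']:
        print(c,n,[(np.round(b['box']).astype(int).tolist(),round(b['score'],2)) for b in bot.boxes_of(c,n)[:4]])
E
```

```text
{'clock': np.float64(0.0), 'joint_positions': array([-1.149,  0.508, -0.238,  1.501,  0.126,  1.149, -0.155]), 'joint_vel': array([-0.   ,  0.   , -0.001, -0.001,  0.001,  0.001, -0.   ]), 'joint_efforts': array([-1.0000e-03, -6.2059e+01, -2.1870e+00, -2.4966e+01,  1.3000e-02,
        1.2000e-02,  0.0000e+00]), 'tcp_pos': array([0.195, 0.593, 0.255]), 'ee_rot': array([-3.14 ,  0.   ,  2.825]), 'force': array([ 0.033, -0.189,  0.671]), 'moment': array([ 0.002,  0.029, -0.024]), 'grip_force': np.float64(0.0), 'finger_gap': np.float64(0.999)}
scene [1.042 0.39  0.745]
scene can [([172, 228, 240, 285], 0.88), ([217, 139, 263, 190], 0.79), ([281, 139, 332, 179], 0.79), ([252, 178, 310, 235], 0.67)]
scene can_mouth [([171, 224, 239, 288], 0.98), ([248, 173, 310, 228], 0.95), ([220, 139, 264, 188], 0.88), ([284, 138, 329, 180], 0.6)]
scene hotel [([214, 191, 396, 350], 0.56)]
scene cheek_end [([217, 193, 390, 348], 0.92)]
scene standing_can [([358, 268, 424, 350], 0.85)]
scene screw_bin [([354, 190, 412, 246], 0.64)]
scene offcut [([150, 158, 202, 195], 0.82)]
scene bay_end [([216, 195, 392, 346], 0.64)]
top [ 0.344 -0.058  1.178]
top can [([277, 75, 326, 135], 0.82), ([264, 185, 325, 234], 0.72), ([296, 272, 361, 327], 0.71), ([352, 203, 419, 265], 0.61)]
top can_mouth [([266, 186, 326, 238], 0.72), ([353, 204, 421, 264], 0.66), ([278, 77, 325, 138], 0.63)]
top hotel [([154, 112, 362, 233], 0.83)]
top cheek_end [([155, 108, 360, 232], 0.69)]
top standing_can [([90, 125, 156, 191], 0.56)]
top screw_bin [([176, 252, 222, 317], 0.78), ([152, 114, 358, 232], 0.21), ([417, 143, 460, 201], 0.18)]
top offcut [([265, 187, 323, 235], 0.32)]
top bay_end [([151, 112, 358, 232], 0.97)]
wrist [0.123 0.618 0.373]
```

View pics/top.png

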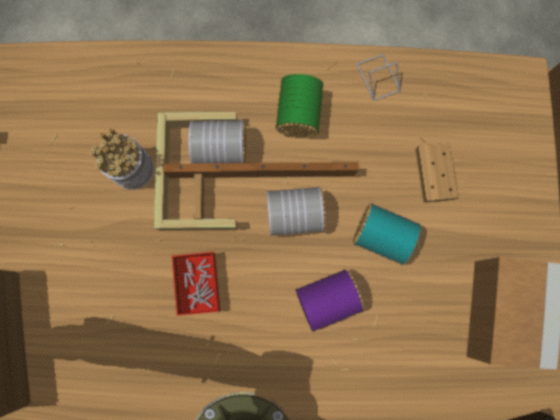

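View pics/scene.png

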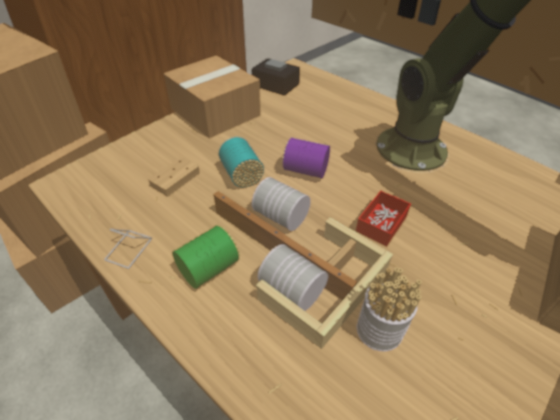

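The top view shows the silver can at (296,211) with its reed end to the right. The fence runs along v≈170 and the bay opens to the right at u≈235, with its back board at u≈198. The look-alikes are green, teal and purple, and the fixed can sits behind the fence at (217,141). Next I'll measure with depth from both cameras.

```bash
cat > m.py <<'E'
from h import *
def line(p):  # PCA line angle
    c=p.mean(0); w,v=np.linalg.eigh(np.cov((p-c)[:,:2].T)); a=v[:,1]; a=a*np.sign(a[1]); return c,a
def canfit(X,box,zlo=.03):
    (l,t,r,b)=box; q=X[t:b,l:r].reshape(-1,3); return q
E
python3 - <<'E'
from m import *
for c in ['top','scene']:
    P,im,d=shot(c); X=cloud(P,d); hsv=cv2.cvtColor(im,cv2.COLOR_RGB2HSV)
    z=X[...,2]; 
    np.save(c+'X.npy',X); np.save(c+'im.npy',im)
    print(c,'valid',(d>0).mean())
    x,y=X[...,0],X[...,1]
    # print a height map of ROI, 1cm grid
    m=(d>0)&(z>.01)&(z<.25)
    print('zbench',np.median(z[(d>0)&(abs(z)<.02)]))
    gx=np.arange(.76,.42,-.01); gy=np.arange(.36,-.22,-.01)
    from scipy.stats import binned_statistic_2d as b2
    st=b2(x[m],y[m],z[m],'median',bins=[np.arange(.42,.77,.01),np.arange(-.22,.37,.01)])[0][::-1,::-1]*1000
    for i,r in enumerate(st): print('%.2f'%(.76-.01*i-.005),' '.join('  .' if np.isnan(k) else '%3d'%k for k in r))
E
```

```text
top valid 0.995969387755102
zbench -0.0005407085224682478
0.76   .   .   .   .   .   .   .   .   .   .   .   .   .   .   .   .   .   .   .   .   .   .   .   .   .   .   .   .   .   .   .   .   .   .   .   .   .   .   .   .   .  62  79  87  93  96  97  96  91  86  76  67   .   .   .   .   .   .
0.74   .   .   .   .   .   .   .   .   .   .   .   .   .   .   .   .   .   .   .   .   .   .   .  56   .  55  56  58  56  59  58  56  57   .   .   .   .   .   .   .   .  65  80  89  94  96  96  96  91  86  72  60   .   .   .   .   .   .
0.73   .   .   .   .   .   .   .   .   .   .   .   .   .   .  57  58  58  58  60  59  59  59  59  59  59  59  59  59  59  59  58  60  41   .   .   .   .   .   .   .   .  66  80  87  94  96  97  94  92  83  74  53   .   .   .   .   .   .
0.72   .   .   .   .   .   .   .   .   .   .   .   .   .   .  60  58  57  52  51  46  50  56  59  57  58  58  58  56  57  57  58  58  57   .   .   .   .   .   .   .   .  68  81  88  94  97  97  94  90  83  70  51   .   .   .   .   .   .
0.71   .   .   .   .   .   .   .   .   .   .   .   .   .   .  59  60  46  41  50  26  51   .  
[... 14434 characters left out ...]
 .   .   .   .   .   .   .   .   .   .   .   .   .   .   .   .   .   .   .   .   .   .   .   .   .   .   .   .   .   .   .   .   .   .   .   .   .   .   .   .   .   .   .   .   .   .   .   .   .   .   .   .   .   .   .   .   .
0.43   .   .   .   .   .   .   .   .   .   .   .   .   .   .   .   .   .   .   .   .   .   .   .   .   .   .   .   .   .   .   .   .   .   .   .   .   .   .   .   .   .   .   .   .   .   .   .   .   .   .   .   .   .   .   .   .   .   .
0.42   .   .   .   .   .   .   .   .   .   .   .   .   .   .   .   .   .   .   .   .   .  27  29  29  30  31  31  32  32   .   .   .   .   .   .   .   .   .   .   .   .   .   .   .   .   .   .   .   .   .   .   .   .   .   .   .   .   .
```

Run:
```python
from m import *
from scipy.optimize import least_squares
for c in ['top','scene']:
    X=np.load(c+'X.npy').reshape(-1,3); x,y,z=X.T
    f=(abs(z-.069)<.0025)&(y<.20)&(y>-.22)&(abs(x-.61)<.03)
    f&=~((x>.618)&(y>0.02)&(y<.15)&(c=='top'))
    bs=np.arange(-.22,.2,.02); r=[]
    for b in bs:
        s=x[f&(y>=b)&(y<b+.02)]
        if len(s)>8: r.append([b+.01,*np.percentile(s,[4,96])])
    r=np.array(r); lo=np.polyfit(r[:,0],r[:,1],1); hi=np.polyfit(r[:,0],r[:,2],1)
    print(c,'fence lo',lo,'hi',hi,'ymin',np.percentile(y[f],1))
    k=(abs(z-.059)<.0025)&(x>.46)&(x<.51)&(y>.03)&(y<.22)
    print(' cheek x',np.percentile(x[k],[3,50,97]),'y min',np.percentile(y[k],[1,2,5]))
    q=(z>.051)&(z<.057)&(x>.51)&(x<.585)&(y>.08)&(y<.17)
    print(' board y',np.percentile(y[q],[3,50,97]))
    m=(z>.045)&(z<.11)&(x>.44)&(x<.60)&(y<-.02)&(y>-.19); m&=(z>.072)|(x<.575)
    p=X[m]
    def res(v):
        a=np.array([np.sin(v[1]),np.cos(v[1]),0]); o=np.array([v[0],-.1,.0495])-p; return np.linalg.norm(np.cross(o,a),axis=1)-.0485
    s=least_squares(res,[.53,0],loss='soft_l1',f_scale=.001); a=np.array([np.sin(s.x[1]),np.cos(s.x[1])])
    pr=p[p[:,2]>.07][:,:2]@a
    e=np.percentile(pr,[1,2,50,98,99]); print(' can x@y=-.1',s.x[0],'yaw',s.x[1],'ends along axis',e,'n',len(p))
```

```text
top fence lo [-0.03769254  0.60558452] hi [-0.04094541  0.62205698] ymin -0.2153465872085387
 cheek x [0.47725659 0.48798977 0.50647565] y min [0.03187611 0.03582203 0.04211627]
 board y [0.10767285 0.11604384 0.12335962]
 can x@y=-.1 0.5219043461402213 yaw -0.11187687242423186 ends along axis [-0.21564095 -0.21412456 -0.15696575 -0.10027613 -0.09921108] n 2484
scene fence lo [-0.03394472  0.60563442] hi [-0.02831913  0.62303875] ymin -0.21406833936763048
 cheek x [0.47796234 0.48925754 0.50462137] y min [0.03239246 0.03457013 0.04092588]
 board y [0.10736653 0.11556251 0.12274888]
 can x@y=-.1 0.5207386269015434 yaw -0.10612638947387429 ends along axis [-0.21268801 -0.21050505 -0.14780568 -0.09645502 -0.09623617] n 1718
```

Run:
```python
from m import *
X=np.load('topX.npy')
for n,(l,t,r,b) in dict(purple=(290,265,370,335),teal=(350,198,425,270),bin=(170,248,226,320)).items():
    p=X[t:b,l:r].reshape(-1,3); p=p[p[:,2]>.015]
    for z in (.015,.05): 
        q=p[p[:,2]>z].astype(np.float32)
        print(n,z,'x',np.percentile(q[:,0],[1,99]).round(3),'y',np.percentile(q[:,1],[1,99]).round(3),'box',np.round(cv2.boxPoints(cv2.minAreaRect(q[:,:2].copy())),3).tolist())
S=bot.sense(); print(S['clock'],S['tcp_pos'],S['ee_rot'])
```

```text
purple 0.015 x [0.273 0.388] y [-0.239 -0.107] box [[0.24500000476837158, -0.09799999743700027], [0.3070000112056732, -0.25099998712539673], [0.4059999883174896, -0.210999995470047], [0.3440000116825104, -0.057999998331069946]]
purple 0.05 x [0.273 0.389] y [-0.239 -0.107] box [[0.24500000476837158, -0.09799999743700027], [0.3070000112056732, -0.25099998712539673], [0.4059999883174896, -0.210999995470047], [0.3440000116825104, -0.057999998331069946]]
teal 0.015 x [0.411 0.532] y [-0.361 -0.23 ] box [[0.3440000116825104, -0.057999998331069946], [0.4309999942779541, -0.42800000309944153], [0.5720000267028809, -0.39500001072883606], [0.48500001430511475, -0.02500000037252903]]
teal 0.05 x [0.411 0.532] y [-0.361 -0.23 ] box [[0.23800000548362732, -0.1599999964237213], [0.46799999475479126, -0.39800000190734863], [0.5740000009536743, -0.296999990940094], [0.3440000116825104, -0.057999998331069946]]
bin 0.015 x [0.291 0.426] y [-0.058  0.163] box [[0.28700000047683716, 0.15000000596046448], [0.3179999887943268, -0.06199999898672104], [0.44600000977516174, -0.0430000014603138], [0.41600000858306885, 0.16899999976158142]]
bin 0.05 x [0.29  0.426] y [-0.058  0.164] box [[0.2879999876022339, 0.15000000596046448], [0.3160000145435333, -0.06199999898672104], [0.4440000057220459, -0.04500000178813934], [0.41600000858306885, 0.16699999570846558]]
1.05 [0.19470907 0.59387034 0.25629021] [-3.14153577e+00  3.22964863e-06  2.82478030e+00]
```

Emit:
carry_out(
  moves=[
    {"dx": -32,"dy": -25.7,"roll": -10},
    {"dx": -32,"dy": -25.7,"roll": -20.2},
    {"dx": -32,"dy": -25.7,"roll": -20.2},
    {"dx": -32,"dy": -25.7,"roll": -20.2},
    {"dx": -32,"dy": -25.7,"roll": -20.2},
    {"dx": -32,"dy": -25.7,"roll": -20.2},
    {"dx": -45,"dy": -58.8,"roll": -20.2},
    {"dx": -45,"dy": -58.8,"roll": -20.2},
  ],
)

```text
invalid input
```

Emit:
carry_out(
  moves=[
    {"dx": -32,"dy": -25.7,"dz": 0,"roll": -10,"jaw": 0},
    {"dx": -32,"dy": -25.7,"dz": 0,"roll": -20.2,"jaw": 0},
    {"dx": -32,"dy": -25.7,"dz": 0,"roll": -20.2,"jaw": 0},
    {"dx": -32,"dy": -25.7,"dz": 0,"roll": -20.2,"jaw": 0},
    {"dx": -32,"dy": -25.7,"dz": 0,"roll": -20.2,"jaw": 0},
    {"dx": -32,"dy": -25.7,"dz": 0,"roll": -20.2,"jaw": 0},
    {"dx": -45,"dy": -58.8,"dz": 0,"roll": -20.2,"jaw": 0},
    {"dx": -45,"dy": -58.8,"dz": 0,"roll": -20.2,"jaw": 0},
  ],
)

```text
clock: 2.05
tcp_pos: [0.4126, 0.1533, 0.2564]
ee_rot: [3.141, 0.001, -3.106]
force: [0.9, 0.1, 0.6]
finger_gap: 1.001
grip_force: 0.0
```

Emit:
carry_out(
  moves=[
    {"dx": -1,"dy": -25.5,"dz": 0,"roll": 0,"jaw": 0.3},
    {"dx": -1,"dy": -25.5,"dz": 0,"roll": 0,"jaw": 0.3},
    {"dx": -1,"dy": -25.5,"dz": 0,"roll": 0,"jaw": 0.3},
    {"dx": -1,"dy": -25.5,"dz": 0,"roll": 0,"jaw": 0.3},
    {"dx": -1,"dy": -25.5,"dz": 0,"roll": 0,"jaw": 0.3},
    {"dx": -1,"dy": -25.5,"dz": 6,"roll": 0,"jaw": 0.3},
    {"dx": -1,"dy": -25.5,"dz": 12,"roll": 0,"jaw": 0.3},
    {"dx": -1,"dy": -25.5,"dz": 12,"roll": 0,"jaw": 0.3},
  ],
)

```text
clock: 3.05
tcp_pos: [0.4289, -0.0978, 0.1337]
ee_rot: [3.139, -0.008, -3.105]
force: [-0.3, -0.5, 1.2]
finger_gap: 0.7
grip_force: 0.0
```

Emit:
carry_out(
  moves=[
    {"dx": 0,"dy": 0,"dz": 4,"roll": 0,"jaw": 0.3},
    {"dx": 0,"dy": 0,"dz": 7.6,"roll": 0,"jaw": 0.3},
    {"dx": 0,"dy": 0,"dz": 7.6,"roll": 0,"jaw": 0.3},
    {"dx": -0.7,"dy": 0,"dz": 7.6,"roll": 0,"jaw": 0.3},
    {"dx": -1.0,"dy": 0,"dz": 7.6,"roll": 0,"jaw": 0.3},
    {"dx": -1.25,"dy": 0,"dz": 7.6,"roll": 0,"jaw": 0.3},
    {"dx": -1.5,"dy": 0,"dz": 7.6,"roll": 0,"jaw": 0.3},
    {"dx": -1.75,"dy": 0,"dz": 7.6,"roll": 0,"jaw": 0.3},
  ],
)

```text
clock: 4.05
tcp_pos: [0.449, -0.0986, 0.0604]
ee_rot: [-3.142, 0.0, -3.106]
force: [-0.2, 0.0, -0.4]
finger_gap: 0.703
grip_force: 0.0
```

Run:
```python
from h import *
shot('scene','s2'); S=bot.sense(); print(S['force'],S['tcp_pos'])
im=cv2.imread('pics/s2.png')[110:300,150:430]; cv2.imwrite('pics/s2c.png',cv2.resize(im,None,fx=2.8,fy=2.8))
```

```text
[ 0.83573379 -0.15907088  1.19558693] [ 0.44935548 -0.09852617  0.06037719]
```

View pics/s2c.png

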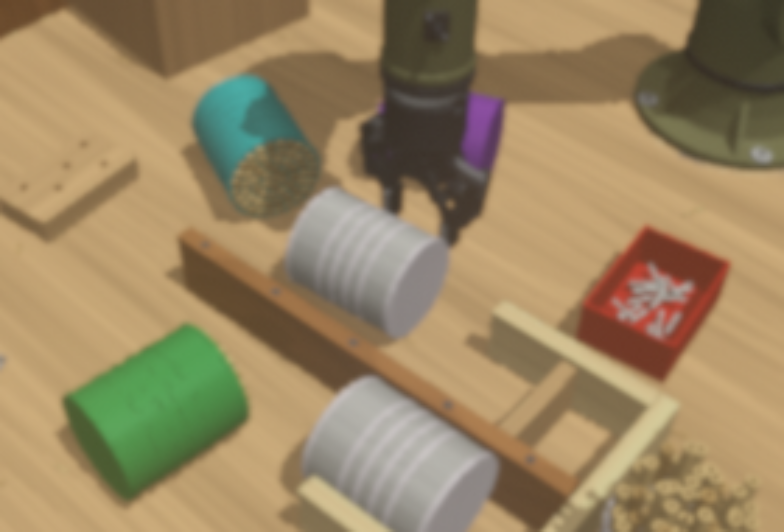

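The crop shows the fingers just behind the silver can, at about (430,230), not touching it. The path to the fence is clear, so I'll roll the can slowly.

Emit:
carry_out(
  moves=[
    {"dx": -0.2,"dy": 0,"dz": 0,"roll": 0,"jaw": 0.3},
    {"dx": -0.4,"dy": 0,"dz": 0,"roll": 0,"jaw": 0.3},
    {"dx": -0.6,"dy": 0,"dz": 0,"roll": 0,"jaw": 0.3},
    {"dx": -0.8,"dy": 0,"dz": 0,"roll": 0,"jaw": 0.3},
    {"dx": -1.0,"dy": 0,"dz": 0,"roll": 0,"jaw": 0.3},
    {"dx": -1.2,"dy": 0,"dz": 0,"roll": 0,"jaw": 0.3},
    {"dx": -1.4,"dy": 0,"dz": 0,"roll": 0,"jaw": 0.3},
    {"dx": -1.6,"dy": 0,"dz": 0,"roll": 0,"jaw": 0.3},
  ],
)

```text
clock: 5.1
tcp_pos: [0.4649, -0.098, 0.0603]
ee_rot: [-3.142, -0.0, -3.106]
force: [-0.7, -0.1, 0.4]
finger_gap: 0.702
grip_force: 0.1
```

Emit:
carry_out(
  moves=[
    {"dx": -0.2,"dy": 0,"dz": 0,"roll": 0,"jaw": 0.3},
    {"dx": -0.4,"dy": 0,"dz": 0,"roll": 0,"jaw": 0.3},
    {"dx": -0.6,"dy": 0,"dz": 0,"roll": 0,"jaw": 0.3},
    {"dx": -0.8,"dy": 0,"dz": 0,"roll": 0,"jaw": 0.3},
    {"dx": -1.0,"dy": 0,"dz": 0,"roll": 0,"jaw": 0.3},
    {"dx": -1.2,"dy": 0,"dz": 0,"roll": 0,"jaw": 0.3},
    {"dx": -1.4,"dy": 0,"dz": 0,"roll": 0,"jaw": 0.3},
    {"dx": -1.6,"dy": 0,"dz": 0,"roll": 0,"jaw": 0.3},
  ],
)

```text
clock: 6.1
tcp_pos: [0.4809, -0.0974, 0.0603]
ee_rot: [-3.142, -0.0, -3.106]
force: [-0.2, 0.2, 0.1]
finger_gap: 0.699
grip_force: 0.1
```

```bash
cat > can.py <<'E'
from m import *
from scipy.optimize import least_squares
def fit(c='scene',ylo=-.25,yhi=.12,xlo=.44):
    P,im,d=shot(c); X=cloud(P,d).reshape(-1,3); x,y,z=X.T
    hsv=cv2.cvtColor(im,cv2.COLOR_RGB2HSV).reshape(-1,3)
    face=.6055-.036*y
    m=(z>.045)&(z<.103)&(x>xlo)&(y<yhi)&(y>ylo)&(x<face-.003)&((z>.074)|(x<face-.02))&(hsv[:,1]<70)&(hsv[:,2]>80)
    p=X[m]
    def res(v):
        a=np.array([np.sin(v[1]),np.cos(v[1]),0]); o=np.array([v[0],-.1,.0495])-p; return np.linalg.norm(np.cross(o,a),axis=1)-.0485
    s=least_squares(res,[np.median(p[:,0]),-.036],loss='soft_l1',f_scale=.001); a=np.array([np.sin(s.x[1]),np.cos(s.x[1])])
    r=abs(res(s.x))<.004; q=p[r&(p[:,2]>.075)]; e=np.percentile(q[:,:2]@a,[1,99]); 
    yc=(e.mean()-a[0]*s.x[0]-a[0]*.1*a[0]/a[1])/(a[1]+a[0]**2/a[1]); xc=s.x[0]+(yc+.1)*a[0]/a[1]
    gap=(.6055-.036*yc-xc)*np.cos(.036)-.0495
    print(c,'n',len(q),'centre',round(xc,4),round(yc,4),'yaw rel fence',round(s.x[1]+.036,3),'len',round(e[1]-e[0],4),'gap',round(gap,4),'base y',round(yc+.0595,4))
E
python3 - <<'E'
from can import *
fit('scene'); print(bot.sense()['force'],bot.sense()['tcp_pos'])
E
```

```text
scene n 1098 centre 0.5434 -0.0967 yaw rel fence -0.05 len 0.1142 gap 0.0161 base y -0.0372
[ 0.83287239  0.358664   -0.25719486] [ 0.48129587 -0.0973611   0.06031868]
```

Emit:
carry_out(
  moves=[
    {"dx": -0.2,"dy": 0,"dz": 0,"roll": 0,"jaw": 0.3},
    {"dx": -0.4,"dy": 0,"dz": 0,"roll": 0,"jaw": 0.3},
    {"dx": -0.6,"dy": 0,"dz": 0,"roll": 0,"jaw": 0.3},
    {"dx": -0.8,"dy": 0,"dz": 0,"roll": 0,"jaw": 0.3},
    {"dx": -0.95,"dy": 0,"dz": 0,"roll": 0,"jaw": 0.3},
    {"dx": -1.1,"dy": 0,"dz": 0,"roll": 0,"jaw": 0.3},
    {"dx": -1.2,"dy": 0,"dz": 0,"roll": 0,"jaw": 0.3},
    {"dx": -1.3,"dy": 0,"dz": 0,"roll": 0,"jaw": 0.3},
  ],
)

```text
clock: 7.15
tcp_pos: [0.4923, -0.0966, 0.0601]
ee_rot: [3.141, -0.003, -3.106]
force: [-5.5, 1.4, 3.6]
finger_gap: 0.699
grip_force: 2.6
```

Emit:
carry_out(
  moves=[
    {"dx": -0.08,"dy": 0,"dz": 0,"roll": 0,"jaw": 0.3},
    {"dx": -0.16,"dy": 0,"dz": 0,"roll": 0,"jaw": 0.3},
    {"dx": -0.24,"dy": 0,"dz": 0,"roll": 0,"jaw": 0.3},
    {"dx": -0.24,"dy": 0,"dz": 0,"roll": 0,"jaw": 0.3},
  ],
)

```text
clock: 7.65
tcp_pos: [0.4947, -0.0961, 0.06]
ee_rot: [3.141, -0.003, -3.105]
force: [-4.8, 2.4, 2.3]
finger_gap: 0.704
grip_force: 2.6
```

Run:
```python
from can import *
fit('scene'); fit('top'); print(bot.sense()['force'],bot.sense()['tcp_pos'])
```

```text
scene n 1136 centre 0.5558 -0.0962 yaw rel fence 0.005 len 0.1151 gap 0.0036 base y -0.0367
top n 23 centre 0.5536 -0.1512 yaw rel fence 0.532 len 0.2332 gap 0.0078 base y -0.0917
[-5.7992312   2.25489788  3.35370952] [ 0.49470857 -0.09605985  0.06000614]
```

Emit:
carry_out(
  moves=[
    {"dx": -0.06,"dy": 0,"dz": 0,"roll": 0,"jaw": 0.3},
    {"dx": -0.12,"dy": 0,"dz": 0,"roll": 0,"jaw": 0.3},
    {"dx": -0.12,"dy": 0,"dz": 0,"roll": 0,"jaw": 0.3},
  ],
)

```text
clock: 8.12
tcp_pos: [0.4957, -0.0959, 0.06]
ee_rot: [3.14, -0.004, -3.105]
force: [-4.8, 2.7, 3.6]
finger_gap: 0.698
grip_force: 2.8
```

Emit:
carry_out(
  moves=[
    {"dx": -0.06,"dy": 0,"dz": 0,"roll": 0,"jaw": 0.3},
    {"dx": -0.06,"dy": 0,"dz": 0,"roll": 0,"jaw": 0.3},
  ],
)

```text
clock: 8.38
tcp_pos: [0.4963, -0.0958, 0.06]
ee_rot: [3.14, -0.004, -3.105]
force: [-5.0, 2.5, 3.5]
finger_gap: 0.701
grip_force: 2.8
```

Emit:
carry_out(
  moves=[
    {"dx": -0.08,"dy": 0,"dz": 0,"roll": 0,"jaw": 0.3},
    {"dx": -0.1,"dy": 0,"dz": 0,"roll": 0,"jaw": 0.3},
  ],
)

```text
clock: 8.62
tcp_pos: [0.4971, -0.0957, 0.0599]
ee_rot: [3.14, -0.004, -3.105]
force: [-6.4, 2.9, 4.2]
finger_gap: 0.696
grip_force: 3.2
```

Run:
```python
from can import *
fit('scene'); S=bot.sense(); print(S['force'],S['moment'],S['tcp_pos'])
shot('scene','s3')
im=cv2.imread('pics/s3.png')[110:300,150:430]; cv2.imwrite('pics/s3c.png',cv2.resize(im,None,fx=2.8,fy=2.8))
```

```text
scene n 1111 centre 0.5572 -0.0963 yaw rel fence 0.04 len 0.1152 gap 0.0022 base y -0.0368
[-6.42645732  3.61177435  3.7104253 ] [0.73653301 1.23588086 0.26280981] [ 0.49706306 -0.09566278  0.05994149]
```

View pics/s3c.png

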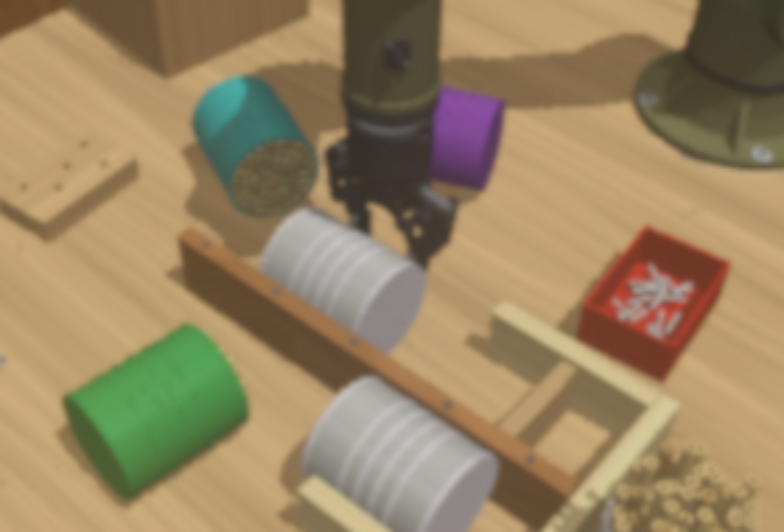

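Emit:
carry_out(
  moves=[
    {"dx": 0.2,"dy": 0,"dz": 0,"roll": 0,"jaw": 0.3},
    {"dx": 0.6,"dy": 0,"dz": 0,"roll": 0,"jaw": 0.3},
    {"dx": 2,"dy": 0,"dz": 0,"roll": 0,"jaw": 0.3},
    {"dx": 5,"dy": -3,"dz": 0,"roll": 0,"jaw": 0.3},
    {"dx": 6,"dy": -8,"dz": -5,"roll": 0,"jaw": 0.3},
    {"dx": 6,"dy": -13,"dz": -10,"roll": 0,"jaw": 0.3},
    {"dx": 6,"dy": -15,"dz": -10,"roll": 0,"jaw": 0.3},
    {"dx": 6,"dy": -15,"dz": -10,"roll": 0,"jaw": 0.3},
  ],
)

```text
clock: 9.72
tcp_pos: [0.4437, -0.2521, 0.1615]
ee_rot: [-3.139, 0.002, -3.111]
force: [-0.9, 0.1, -0.5]
finger_gap: 0.7
grip_force: 0.0
```

Run:
```python
from can import *
S=bot.sense(); print(S['force'],S['tcp_pos'],S['joint_positions'].round(2))
fit('scene'); fit('top'); shot('top','t3')
im=cv2.imread('pics/t3.png')[90:280,140:420]; cv2.imwrite('pics/t3c.png',cv2.resize(im,None,fx=2.8,fy=2.8))
```

```text
[-0.87674401  0.14786944 -0.51111708] [ 0.44374956 -0.2521337   0.16149833] [ 0.52  0.43 -0.08  1.94  0.05  0.77  2.02]
scene n 1115 centre 0.5574 -0.0959 yaw rel fence 0.043 len 0.1144 gap 0.002 base y -0.0364
top n 1987 centre 0.5586 -0.0952 yaw rel fence -0.009 len 0.1136 gap 0.0008 base y -0.0357
```

View pics/t3c.png

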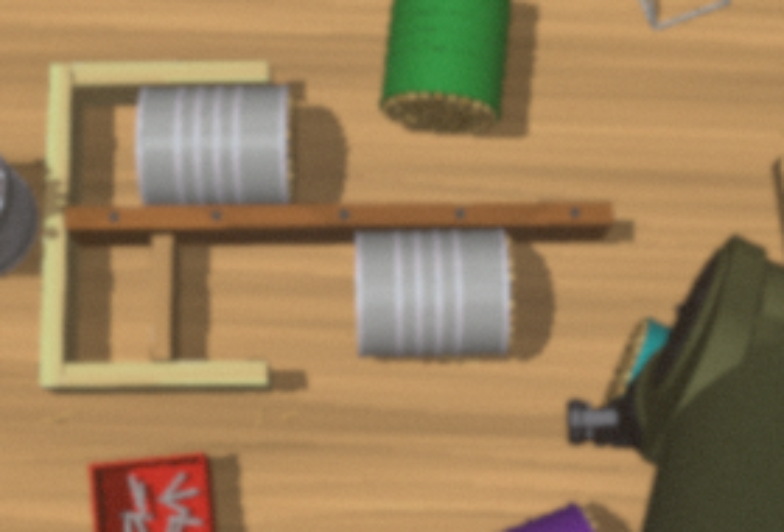

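The crop shows the can lying parallel to the fence and touching it (fence at v≈230, can from u 357 to 510), with the bay clear and nothing else disturbed. Next I turn the tool 90° and go behind the reed end.

Emit:
carry_out(
  moves=[
    {"dx": -3,"dy": 1,"dz": 0,"roll": 10.5,"jaw": 0.7},
    {"dx": -6,"dy": 2,"dz": 0,"roll": 21,"jaw": 0.7},
    {"dx": -9,"dy": 3,"dz": 0,"roll": 31.5,"jaw": 0.7},
    {"dx": -11.9,"dy": 4.2,"dz": 0,"roll": 42,"jaw": 0.7},
    {"dx": -11.9,"dy": 4.2,"dz": 0,"roll": 52.5,"jaw": 0.7},
    {"dx": -11.9,"dy": 4.2,"dz": 0,"roll": 63,"jaw": 0.7},
    {"dx": -11.9,"dy": 4.2,"dz": 0,"roll": 73.5,"jaw": 0.7},
    {"dx": -11.9,"dy": 4.2,"dz": 0,"roll": 84,"jaw": 0.7},
  ],
)

```text
clock: 10.88
tcp_pos: [0.5614, -0.2005, 0.1592]
ee_rot: [-3.14, -0.001, 1.707]
force: [0.4, 0.8, 0.2]
finger_gap: 0.303
grip_force: 0.0
```

Emit:
carry_out(
  moves=[
    {"dx": 0,"dy": 0,"dz": 0,"roll": 6,"jaw": 0.7},
    {"dx": 0,"dy": 0,"dz": 0,"roll": 6,"jaw": 0.7},
    {"dx": 0,"dy": 0,"dz": 0,"roll": 6,"jaw": 0.7},
  ],
)

```text
clock: 11.25
tcp_pos: [0.5617, -0.2016, 0.1598]
ee_rot: [-3.141, -0.0, 1.61]
force: [-0.2, -0.5, 0.1]
finger_gap: 0.299
grip_force: 0.0
```

Run:
```python
from can import *
S=bot.sense(); print(S['force'],S['tcp_pos'],S['ee_rot'],S['joint_positions'].round(2))
fit('scene')
```

```text
[-0.15371642 -0.53980038  0.11688117] [ 0.56166523 -0.20158901  0.15978506] [-3.14067962e+00 -4.95198756e-04  1.60999565e+00] [ 0.08  0.58  0.36  1.71 -0.25  0.9   0.58]
scene n 1124 centre 0.5574 -0.0961 yaw rel fence 0.03 len 0.1144 gap 0.0021 base y -0.0366
```

Emit:
carry_out(
  moves=[
    {"dx": 0,"dy": 0,"dz": 5,"roll": 0,"jaw": 0.7},
    {"dx": 0,"dy": 0,"dz": 10,"roll": 0,"jaw": 0.7},
    {"dx": 0,"dy": 0,"dz": 10,"roll": 0,"jaw": 0.7},
    {"dx": 1,"dy": 0,"dz": 10,"roll": 0,"jaw": 0.7},
    {"dx": 1.8,"dy": 0,"dz": 10,"roll": 0,"jaw": 0.7},
    {"dx": 2.1,"dy": 0,"dz": 10,"roll": 0,"jaw": 0.7},
    {"dx": 2.3,"dy": 0,"dz": 10,"roll": 0,"jaw": 0.7},
    {"dx": 2.5,"dy": 0,"dz": 10,"roll": 0,"jaw": 0.7},
  ],
)

```text
clock: 12.3
tcp_pos: [0.5611, -0.1776, 0.0606]
ee_rot: [3.141, 0.0, 1.606]
force: [-0.2, 1.1, -0.6]
finger_gap: 0.3
grip_force: 0.0
```

Emit:
carry_out(
  moves=[
    {"dx": 0.15,"dy": 0,"dz": 0,"roll": 0,"jaw": 0.7},
    {"dx": 0.3,"dy": 0,"dz": 0,"roll": 0,"jaw": 0.7},
    {"dx": 0.45,"dy": 0,"dz": 0,"roll": 0,"jaw": 0.7},
    {"dx": 0.6,"dy": 0,"dz": 0,"roll": 0,"jaw": 0.7},
    {"dx": 0.75,"dy": 0,"dz": 0,"roll": 0,"jaw": 0.7},
    {"dx": 0.9,"dy": 0,"dz": 0,"roll": 0,"jaw": 0.7},
    {"dx": 1.05,"dy": 0,"dz": 0,"roll": 0,"jaw": 0.7},
    {"dx": 1.2,"dy": 0,"dz": 0,"roll": 0,"jaw": 0.7},
  ],
)

```text
clock: 13.3
tcp_pos: [0.5607, -0.1663, 0.0606]
ee_rot: [3.141, 0.001, 1.606]
force: [0.2, -5.0, 3.2]
finger_gap: 0.299
grip_force: 0.0
```

Emit:
carry_out(
  moves=[
    {"dx": 0.2,"dy": 0,"dz": 0,"roll": 0,"jaw": 0.7},
    {"dx": 0.4,"dy": 0,"dz": 0,"roll": 0,"jaw": 0.7},
    {"dx": 0.65,"dy": 0,"dz": 0,"roll": 0,"jaw": 0.7},
    {"dx": 0.9,"dy": 0,"dz": 0,"roll": 0,"jaw": 0.7},
    {"dx": 1.15,"dy": 0,"dz": 0,"roll": 0,"jaw": 0.7},
    {"dx": 1.4,"dy": 0,"dz": 0,"roll": 0,"jaw": 0.7},
    {"dx": 1.65,"dy": 0,"dz": 0,"roll": 0,"jaw": 0.7},
    {"dx": 1.9,"dy": 0,"dz": 0,"roll": 0,"jaw": 0.7},
  ],
)

```text
clock: 14.3
tcp_pos: [0.5601, -0.1472, 0.0606]
ee_rot: [3.141, 0.001, 1.606]
force: [0.4, -4.9, 2.5]
finger_gap: 0.296
grip_force: 0.0
```

Emit:
carry_out(
  moves=[
    {"dx": 0.25,"dy": 0,"dz": 0,"roll": 0,"jaw": 0.7},
    {"dx": 0.5,"dy": 0,"dz": 0,"roll": 0,"jaw": 0.7},
    {"dx": 0.75,"dy": 0,"dz": 0,"roll": 0,"jaw": 0.7},
    {"dx": 1.0,"dy": 0,"dz": 0,"roll": 0,"jaw": 0.7},
    {"dx": 1.25,"dy": 0,"dz": 0,"roll": 0,"jaw": 0.7},
    {"dx": 1.5,"dy": 0,"dz": 0,"roll": 0,"jaw": 0.7},
    {"dx": 1.75,"dy": 0,"dz": 0,"roll": 0,"jaw": 0.7},
    {"dx": 2.0,"dy": 0,"dz": 0,"roll": 0,"jaw": 0.7},
  ],
)

```text
clock: 15.3
tcp_pos: [0.5593, -0.1272, 0.0606]
ee_rot: [3.141, 0.001, 1.606]
force: [0.2, -5.8, 2.0]
finger_gap: 0.301
grip_force: 0.0
```

Run:
```python
from can import *
S=bot.sense(); print(S['force'],S['tcp_pos'],S['ee_rot'])
fit('scene'); fit('top')
```

```text
[ 0.16704508 -5.78548679  1.95232932] [ 0.55934141 -0.12718242  0.06060022] [3.14079166e+00 8.66310197e-04 1.60588342e+00]
scene n 1230 centre 0.5567 -0.0552 yaw rel fence 0.009 len 0.1206 gap 0.0012 base y 0.0043
top n 20 centre 0.5279 -0.1158 yaw rel fence 0.253 len 0.2723 gap 0.0322 base y -0.0563
```

Emit:
carry_out(
  moves=[
    {"dx": 0.25,"dy": 0,"dz": 0,"roll": 0,"jaw": 0.7},
    {"dx": 0.5,"dy": 0,"dz": 0,"roll": 0,"jaw": 0.7},
    {"dx": 0.75,"dy": 0,"dz": 0,"roll": 0,"jaw": 0.7},
    {"dx": 1.0,"dy": 0,"dz": 0,"roll": 0,"jaw": 0.7},
    {"dx": 1.25,"dy": 0,"dz": 0,"roll": 0,"jaw": 0.7},
    {"dx": 1.5,"dy": 0,"dz": 0,"roll": 0,"jaw": 0.7},
    {"dx": 1.75,"dy": 0,"dz": 0,"roll": 0,"jaw": 0.7},
    {"dx": 2.0,"dy": 0,"dz": 0,"roll": 0,"jaw": 0.7},
  ],
)

```text
clock: 16.4
tcp_pos: [0.5586, -0.1073, 0.0606]
ee_rot: [3.141, 0.001, 1.606]
force: [-0.5, -5.5, 3.6]
finger_gap: 0.296
grip_force: 0.0
```

Run:
```python
from can import *
S=bot.sense(); print(S['force'],S['tcp_pos'],S['moment'])
fit('scene'); shot('scene','s4')
im=cv2.imread('pics/s4.png')[110:300,150:430]; cv2.imwrite('pics/s4c.png',cv2.resize(im,None,fx=2.8,fy=2.8))
```

```text
[-0.46784    -5.53644147  3.62611535] [ 0.55856492 -0.10726665  0.06055954] [-8.81645920e-01 -4.16863754e-02 -2.61810009e-05]
scene n 1252 centre 0.5559 -0.0343 yaw rel fence 0.023 len 0.1183 gap 0.0013 base y 0.0252
```

View pics/s4c.png

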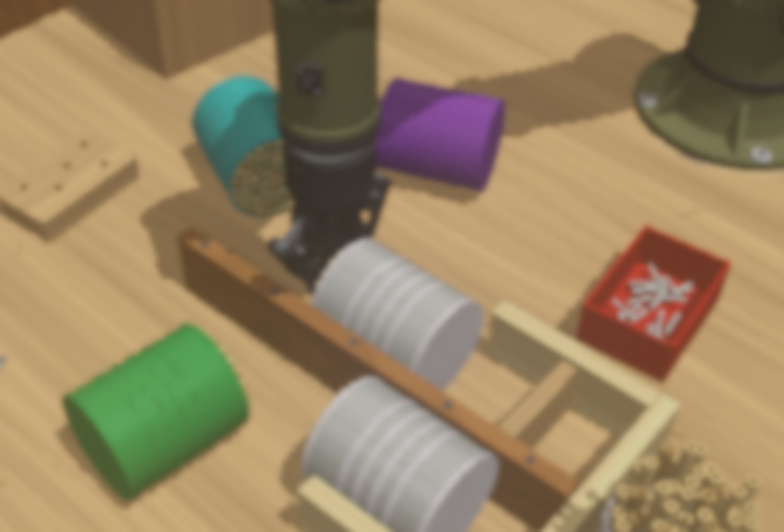

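The can is running along the fence and its base, at about (455,345), lines up with the bay mouth. I'll enter slowly.

Emit:
carry_out(
  moves=[
    {"dx": 0.15,"dy": 0,"dz": 0,"roll": 0,"jaw": 0.7},
    {"dx": 0.3,"dy": 0,"dz": 0,"roll": 0,"jaw": 0.7},
    {"dx": 0.45,"dy": 0,"dz": 0,"roll": 0,"jaw": 0.7},
    {"dx": 0.6,"dy": 0,"dz": 0,"roll": 0,"jaw": 0.7},
    {"dx": 0.75,"dy": 0,"dz": 0,"roll": 0,"jaw": 0.7},
    {"dx": 0.9,"dy": 0,"dz": 0,"roll": 0,"jaw": 0.7},
    {"dx": 1.05,"dy": 0,"dz": 0,"roll": 0,"jaw": 0.7},
    {"dx": 1.2,"dy": 0,"dz": 0,"roll": 0,"jaw": 0.7},
  ],
)

```text
clock: 17.5
tcp_pos: [0.5581, -0.0953, 0.0605]
ee_rot: [3.141, 0.001, 1.606]
force: [0.9, -6.3, 3.6]
finger_gap: 0.301
grip_force: 0.0
```

Emit:
carry_out(
  moves=[
    {"dx": 0.2,"dy": 0,"dz": 0,"roll": 0,"jaw": 0.7},
    {"dx": 0.4,"dy": 0,"dz": 0,"roll": 0,"jaw": 0.7},
    {"dx": 0.65,"dy": 0,"dz": 0,"roll": 0,"jaw": 0.7},
    {"dx": 0.9,"dy": 0,"dz": 0,"roll": 0,"jaw": 0.7},
    {"dx": 1.15,"dy": 0,"dz": 0,"roll": 0,"jaw": 0.7},
    {"dx": 1.4,"dy": 0,"dz": 0,"roll": 0,"jaw": 0.7},
    {"dx": 1.65,"dy": 0,"dz": 0,"roll": 0,"jaw": 0.7},
    {"dx": 1.9,"dy": 0,"dz": 0,"roll": 0,"jaw": 0.7},
  ],
)

```text
clock: 18.5
tcp_pos: [0.5574, -0.0763, 0.0605]
ee_rot: [3.141, 0.001, 1.606]
force: [0.8, -6.5, 2.4]
finger_gap: 0.302
grip_force: 0.0
```

Emit:
carry_out(
  moves=[
    {"dx": 0.25,"dy": 0,"dz": 0,"roll": 0,"jaw": 0.7},
    {"dx": 0.5,"dy": 0,"dz": 0,"roll": 0,"jaw": 0.7},
    {"dx": 0.75,"dy": 0,"dz": 0,"roll": 0,"jaw": 0.7},
    {"dx": 1.0,"dy": 0,"dz": 0,"roll": 0,"jaw": 0.7},
    {"dx": 1.25,"dy": 0,"dz": 0,"roll": 0,"jaw": 0.7},
    {"dx": 1.5,"dy": 0,"dz": 0,"roll": 0,"jaw": 0.7},
    {"dx": 1.75,"dy": 0,"dz": 0,"roll": 0,"jaw": 0.7},
    {"dx": 2.0,"dy": 0,"dz": 0,"roll": 0,"jaw": 0.7},
  ],
)

```text
clock: 19.5
tcp_pos: [0.5566, -0.0564, 0.0605]
ee_rot: [3.141, 0.001, 1.606]
force: [0.1, -6.4, 4.6]
finger_gap: 0.303
grip_force: 0.0
```

Run:
```python
from can import *
S=bot.sense(); print(S['clock'],S['force'],S['tcp_pos'],S['moment'])
fit('scene')
```

```text
19.5 [ 0.1452055  -6.36236983  4.57268552] [ 0.55664012 -0.05635346  0.06051786] [-0.96607995 -0.01593023  0.0144741 ]
scene n 1317 centre 0.5532 0.0166 yaw rel fence 0.072 len 0.1197 gap 0.0021 base y 0.0761
```

Emit:
carry_out(
  moves=[
    {"dx": 0.25,"dy": 0,"dz": 0,"roll": 0,"jaw": 0.7},
    {"dx": 0.5,"dy": 0,"dz": 0,"roll": 0,"jaw": 0.7},
    {"dx": 0.75,"dy": 0,"dz": 0,"roll": 0,"jaw": 0.7},
    {"dx": 1.0,"dy": 0,"dz": 0,"roll": 0,"jaw": 0.7},
    {"dx": 1.25,"dy": 0,"dz": 0,"roll": 0,"jaw": 0.7},
    {"dx": 1.5,"dy": 0,"dz": 0,"roll": 0,"jaw": 0.7},
    {"dx": 1.75,"dy": 0,"dz": 0,"roll": 0,"jaw": 0.7},
    {"dx": 2.0,"dy": 0,"dz": 0,"roll": 0,"jaw": 0.7},
  ],
)

```text
clock: 20.55
tcp_pos: [0.5559, -0.0364, 0.0605]
ee_rot: [3.141, 0.001, 1.606]
force: [0.6, -5.7, 2.9]
finger_gap: 0.302
grip_force: 0.0
```

Emit:
carry_out(
  moves=[
    {"dx": 0.1,"dy": 0,"dz": 0,"roll": 0,"jaw": 0.7},
    {"dx": 0.2,"dy": 0,"dz": 0,"roll": 0,"jaw": 0.7},
    {"dx": 0.3,"dy": 0,"dz": 0,"roll": 0,"jaw": 0.7},
    {"dx": 0.4,"dy": 0,"dz": 0,"roll": 0,"jaw": 0.7},
  ],
)

```text
clock: 21.05
tcp_pos: [0.5557, -0.0324, 0.0605]
ee_rot: [3.141, 0.001, 1.606]
force: [0.5, -5.9, 4.2]
finger_gap: 0.303
grip_force: 0.0
```

Emit:
carry_out(
  moves=[
    {"dx": 0.07,"dy": 0,"dz": 0,"roll": 0,"jaw": 0.7},
    {"dx": 0.14,"dy": 0,"dz": 0,"roll": 0,"jaw": 0.7},
    {"dx": 0.2,"dy": 0,"dz": 0,"roll": 0,"jaw": 0.7},
  ],
)

```text
clock: 21.42
tcp_pos: [0.5557, -0.0304, 0.0605]
ee_rot: [3.141, 0.001, 1.606]
force: [0.6, -5.7, 5.1]
finger_gap: 0.301
grip_force: 0.0
```

Emit:
carry_out(
  moves=[
    {"dx": 0.07,"dy": 0,"dz": 0,"roll": 0,"jaw": 0.7},
    {"dx": 0.14,"dy": 0,"dz": 0,"roll": 0,"jaw": 0.7},
    {"dx": 0.2,"dy": 0,"dz": 0,"roll": 0,"jaw": 0.7},
  ],
)

```text
clock: 21.8
tcp_pos: [0.5556, -0.0284, 0.0605]
ee_rot: [3.141, 0.001, 1.606]
force: [1.0, -5.8, 5.0]
finger_gap: 0.299
grip_force: 0.0
```

Emit:
carry_out(
  moves=[
    {"dx": 0.06,"dy": 0,"dz": 0,"roll": 0,"jaw": 0.7},
    {"dx": 0.12,"dy": 0,"dz": 0,"roll": 0,"jaw": 0.7},
  ],
)

```text
clock: 22.05
tcp_pos: [0.5555, -0.0273, 0.0605]
ee_rot: [3.141, 0.001, 1.606]
force: [-0.4, -5.8, 3.9]
finger_gap: 0.299
grip_force: 0.0
```

Emit:
carry_out(
  moves=[
    {"dx": 0.06,"dy": 0,"dz": 0,"roll": 0,"jaw": 0.7},
    {"dx": 0.1,"dy": 0,"dz": 0,"roll": 0,"jaw": 0.7},
  ],
)

```text
clock: 22.3
tcp_pos: [0.5555, -0.0262, 0.0605]
ee_rot: [3.141, 0.001, 1.606]
force: [-0.2, -6.7, 4.7]
finger_gap: 0.298
grip_force: 0.0
```

Emit:
carry_out(
  moves=[
    {"dx": 0.06,"dy": 0,"dz": 0,"roll": 0,"jaw": 0.7},
    {"dx": 0.1,"dy": 0,"dz": 0,"roll": 0,"jaw": 0.7},
  ],
)

```text
clock: 22.55
tcp_pos: [0.5555, -0.0258, 0.0605]
ee_rot: [3.141, 0.001, 1.605]
force: [0.0, -8.7, 3.9]
finger_gap: 0.297
grip_force: 0.0
```

Emit:
carry_out(
  moves=[
    {"dx": 0.05,"dy": 0,"dz": 0,"roll": 0,"jaw": 0.7},
    {"dx": 0.1,"dy": 0,"dz": 0,"roll": 0,"jaw": 0.7},
  ],
)

```text
clock: 22.8
tcp_pos: [0.5556, -0.0257, 0.0606]
ee_rot: [3.141, 0.003, 1.605]
force: [1.0, -10.3, 3.9]
finger_gap: 0.302
grip_force: 0.0
```

Run:
```python
from can import *
S=bot.sense(); print(S['clock'],S['force'],S['tcp_pos'])
fit('scene')
```

```text
22.8 [  1.01372232 -10.30452798   3.88509525] [ 0.55563471 -0.0257237   0.06055649]
scene n 1369 centre 0.5522 0.0479 yaw rel fence 0.071 len 0.1189 gap 0.002 base y 0.1074
```

Emit:
carry_out(
  moves=[
    {"dx": 0.08,"dy": 0,"dz": 0,"roll": 0,"jaw": 0.7},
    {"dx": 0.15,"dy": 0,"dz": 0,"roll": 0,"jaw": 0.7},
  ],
)

```text
clock: 23.1
tcp_pos: [0.5557, -0.0257, 0.0606]
ee_rot: [3.14, 0.004, 1.604]
force: [1.1, -15.3, 2.6]
finger_gap: 0.298
grip_force: 0.0
```

Emit:
carry_out(
  moves=[
    {"dx": -0.3,"dy": 0,"dz": 0,"roll": 0,"jaw": 0.7},
    {"dx": -0.6,"dy": 0,"dz": 0,"roll": 0,"jaw": 0.7},
    {"dx": -1.2,"dy": 0,"dz": 0,"roll": 0,"jaw": 0.7},
    {"dx": -4,"dy": 0,"dz": 0,"roll": 0,"jaw": 0.7},
    {"dx": -8,"dy": 0,"dz": 0,"roll": 0,"jaw": 0.7},
    {"dx": -12,"dy": 0,"dz": -3,"roll": 0,"jaw": 0.7},
    {"dx": -15,"dy": -3,"dz": -8,"roll": 0,"jaw": 0.7},
    {"dx": -15,"dy": -3,"dz": -10,"roll": 0,"jaw": 0.7},
  ],
)

```text
clock: 24.1
tcp_pos: [0.5289, -0.1765, 0.1624]
ee_rot: [3.141, 0.001, 1.601]
force: [0.8, -0.2, -0.1]
finger_gap: 0.293
grip_force: 0.0
```

Run:
```python
from can import *
S=bot.sense(); print(S['clock'],S['force'],S['tcp_pos'])
fit('scene'); fit('top'); shot('top','t5')
im=cv2.imread('pics/t5.png')[90:280,80:360]; cv2.imwrite('pics/t5c.png',cv2.resize(im,None,fx=2.8,fy=2.8))
```

```text
24.1 [ 0.8167319  -0.24874905 -0.10965488] [ 0.52891592 -0.17648017  0.16243805]
scene n 1382 centre 0.5523 0.0495 yaw rel fence 0.035 len 0.1143 gap 0.0019 base y 0.109
top n 2002 centre 0.5533 0.0503 yaw rel fence 0.002 len 0.1141 gap 0.0008 base y 0.1098
```

View pics/t5c.png

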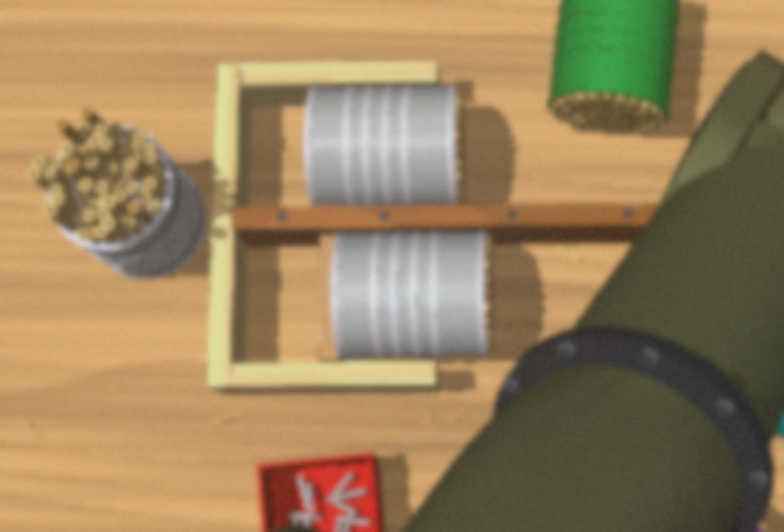

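The can is in the bay, parallel to the fence, with its base at (333,290) against the back board. The bystanders are undisturbed and the robot is clear, so I'll hand the job in.

```bash
python3 -c "
from bench import bot
print(bot.finish_job())"
```

```text
the job is handed in; nothing more can be done
None
```

I rolled the can up against the fence and pushed it base-first into the bay until it stopped at the back board. The highest push reading was about 15 N, the bystanders were left in place, and I handed the job in at about 24 s with the robot clear.

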